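# Lay the tube rack down on the orbital shaker and clamp it

### The job

The four-way tube rack stands on edge on the shaker's platform and would topple when it shakes. Without grasping or lifting anything, push it over with your fingertips so that it lies flat on the platform with the larger micro-tube holes (the holes in the wide side that now faces the front of the shaker) on top, then push the sliding clamp bar from the front until the rack is held snug and square between the bar and the fixed rail at the back. Leave the things standing around alone.

Things in the scene. Friction and masses are not known exactly. Their poses are not given: they have to be found in the camera images.
- shaker: Orbital shaker, fixed: white housing 320 x 310 mm with an aluminium platform on top, 330 mm along x, 350 mm along y, which does not move. Origin: on the bench under the platform's middle. x points from its front (control strip, towards the robot) to its back, y to its left, z up. Side rails at y = +-165 mm stand 16 mm above the platform's mat; the front is open.
- platform (a point): Middle of the flat black rubber mat on the platform, 92 mm above the bench; the rack stands on it. Axes as the shaker's.
- stop_rail (a point): Middle of the rubber inner (front) face of the fixed rail at the back of the platform, 130 mm behind the platform's middle; the rail stands 30 mm above the mat. Axes as the shaker's.
- tube_rack: Loose four-way tube rack: hollow white plastic, 174 x 51 x 95 mm, 0.15 to 0.31 kg, standing on a narrow side. One wide (174 x 95) side, with 32 holes of 11 mm, faces the shaker's front within 0.25 rad; the other has holes of 7.6 mm. Origin: middle of the underside as it stands; x (51 mm) points from the 11 mm holes to the 7.6 mm holes, y along the 174 mm, z (95 mm) up while it stands.
- rack_front (a point): Point on the rack's side with the 11 mm holes, mid-length, 15 mm below its upper edge: pushed level here along the rack's x, the rack tips on its lower back edge without sliding, balances at 28 degrees (after some 35 mm) and falls on by itself, clear of the back rail. As wanted, its x axis points straight down and it is 51 mm high, 95 mm front to back.
- rack_far_edge (a point): Middle of the rack's lower back edge (between its underside and the side with the 7.6 mm holes), on which it pivots; it stays down on the mat throughout.
- bar_front (a point): Middle of the front face of the clamp bar, 20 mm above the mat: a straight aluminium bar across the platform, 296 mm long, reaching from 4 to 36 mm above the mat, 14 mm thick front to back, with black carriages on the side rails. Axes as the shaker's.
- clamp_bar (a joint): How far the clamp bar is slid to the back along the shaker's x, in m (0 foremost, 0.205 rearmost stop). A brake of about 3 N holds it where it is left; it pushes the lying rack along and square before it. bar_front is at shaker x = -0.141 + this value. With the lying rack snug between bar and back rail it reads about 0.162.
- bottle: Bystander: media bottle with blue screw cap, 70 mm across, 121 mm high, beside the shaker on the right. Origin: middle of its base.
- timer: Bystander: white bench timer 62 x 68 x 18 mm near the front edge of the bench.
- tips: Bystander: blue closed pipette-tip box 91 x 122 x 73 mm, at the right.
- beaker: Bystander: one-litre glass beaker, 113 mm across, 146 mm high, on the bench to the left of the shaker. Origin: middle of its base.
- tape: Bystander: roll of labelling tape lying flat, 62 mm across, 19 mm high, near the front edge of the bench.

How it is judged:
By the outcome, as a careful person would: the job done as asked, in the order asked, and still so for the second after the job is handed in, with the robot touching nothing.
It also fails if it takes over 48 s, if anything falls off the work surface, if the arm or the gripper's body presses on something with over 40 N, if the wrist force passes 120 N, or if a joint passes its speed limit or range.

### The arm

A 7-joint arm with a two-finger parallel gripper is mounted at the origin on a cart in front of the work surface, level with it; the furniture and walls round the work are solid. World frame = base frame: x ahead of the robot, y to its left, z up, the work surface at z = 0. Lengths are in m, angles in rad, forces in N, time in s.
With the tool pointing down it reaches from about 0.425 to 0.875 m from the base axis. Payload 4.7 kg.
Tool frame: the origin (TCP) lies midway between the tips of the shut fingers; the grasp point (between the pads) lies manip.grasp_offset behind it (manip.grasp_offset is the distance from the TCP to the grasp point, in m); z points along the fingers, y is the direction in which the jaws open and shut (so a half turn about z gives the same grasp; the last joint's range is limited). The gripper opens to 87 mm and grips with 3 to 60 N. Pads are 19 mm wide; open, the fingers measure 117 mm over their backs; the gripper's body (75 mm by 190 mm) begins 51 mm behind the grasp point.
Start: joints at [1.32, 0.321, -0.07, 1.45, 0.023, 1.371, -0.057], TCP at [0.17, -0.627, 0.223] pointing down, gripper open.
Joint ranges: [-2.86, 2.86], [-0.3, 2.09], [-1.38, 1.24], [0.06, 2.45], [-1.56, 4.7], [0.09, 2.05], [-2.69, 2.69]. Speed limits (rad/s): [2.57, 2.57, 3.14, 3.14, 3.14, 3.14, 3.14].

### API

Orientations are given as a unit quaternion [x, y, z, w].
In Python, from station import manip gives the robot as it stands.
- The arm moves only by the tool move_arm, never from a script. Its argument "series" is a list of rows, each a list of 3 entries, a list of its own where there are three numbers: the finger opening in m, from 0 to 0.087, then the shift along the world's x, y, z in m, then the turn about the world's z in rad. A call has exactly 10 rows; each row shifts and turns the pose as measured when the row begins; what a row does not reach is not made up. A row lasts 1/8 s, in which the tool goes at most 62.5 mm and 10.7 degrees, less where a joint would pass 70% of its speed; a pose out of reach is approached as far as the arm can. A call with a gripper value outside its range is refused whole. The fingers move at their own pace and stop on an object; "force" is the grip in N (left out, the last holds). Time passes only in rows, so rows that do not move let the fingers close, or fill a call up. It gives the time, the measured TCP pose, the force and the opening at its end, in the units of the state.
- manip.sense(): the state, without advancing time (a new reading comes with each control period).
- manip.camera(name): name is "scene" or "top"; returns a dict with "image" (480x640x3 uint8, red, green, blue), "fov_y" (degrees; the focal length in pixels is half the picture's height over the tangent of half this angle, whatever the lens; pixels are square), "cx", "cy" (the principal point, pixels), "cam_to_world" (4x4, takes a point from camera to world coordinates). Camera axes: x right, y down, z forward; pixel columns grow to the right and rows downward; lengths in m; the calibration is good to about 2 mm. A picture is of the moment at which its call begins. There is no depth.
- manip.job_done(): hands the job in, once; it reports no verdict.
Trained networks look in a picture, given as the dict that the camera call returned (one of the last four; its "shot" number tells which), for a name from the list of things; names that differ only in an ending like _2 or _b are one class to them, and where a whole thing is asked for, a point or a joint stands for the part that bears it (a point fixed in the world has none). Each returns a list of dicts, best first, with "confidence" (0 to 1); they miss things now and then, are a little off and sometimes report something else, mostly with a low value. They report only what shows in the picture. A call takes as long as a camera call.
- manip.find_in(picture, label): "extent" ([centre column, centre row, width, height] in pixels, round what is visible of it).
- manip.trace(picture, label): "pixels" (480x640 bool, what is visible of it) and "extent" ([centre column, centre row, width, height] in pixels, round what is visible of it).
- manip.landmark_of(picture, label): "location" ([column, row] in pixels: a listed point, or the origin of a listed thing).
The state is a dict: "clock": time; "q": joint angles; "qvel": joint speeds; "tau": joint torques, N m; "position": TCP position; "ee_rot": TCP orientation; "force": force on the tool from outside, world axes, zero at the start; "torque": the same for the moment, N m; "gripper_width": opening from 0.0 (shut) to 1.0 (fully open).
Only numpy, scipy, OpenCV 4.12 (cv2) and the standard library are available. Lean on these libraries where they do the work, as an engineer would, in place of code of your own. Each camera call takes 0.05 s, during which the arm holds its last target. There are 200 camera calls.

## Working session

There is one attempt and no reset: what is moved stays moved. The work goes in short steps, Python scripts to look and compute and a tool call to move; the robot and the scene stay as the last step left them, time stands still between calls to the robot, and variables do not carry over. Pictures are saved under pics/ and viewed, on a budget of 10 in all, crops included, one or two more only if the job needs it, and the job is handed in when it is done.

Besides the shell and the picture viewer there is one more tool, called after ">>>" as name([rows], argument=value, ...), one row to a line, values as JSON. move_arm: Moves the arm, as the interface text tells. Its arguments: {"type":"object","properties":{"series":{"type":"array"},"force":{"type":"number"}},"required":["series"]}

```bash
mkdir -p pics; cat > h.py <<'E'
import numpy as np, cv2
from station import manip
def ray(p,uv):
    f=240/np.tan(np.radians(p["fov_y"])/2);T=np.array(p["cam_to_world"])
    d=T[:3,:3]@np.array([(uv[0]-p["cx"])/f,(uv[1]-p["cy"])/f,1]);return T[:3,3],d
def atz(p,uv,z):
    o,d=ray(p,uv);return (o+d*(z-o[2])/d[2]).round(4)
def proj(p,X):
    f=240/np.tan(np.radians(p["fov_y"])/2);T=np.array(p["cam_to_world"])
    c=T[:3,:3].T@(np.array(X)-T[:3,3]);return (c[:2]/c[2]*f+[p["cx"],p["cy"]]).round(1)
def save(p,n): cv2.imwrite("pics/"+n,p["image"][:,:,::-1])
E
python3 - <<'E'
from h import *
Z=dict(shaker=0,platform=.092,stop_rail=.107,tube_rack=.092,rack_front=.172,rack_far_edge=.092,bar_front=.112,bottle=0,beaker=0)
ps=[manip.camera(n) for n in("scene","top")]
for n,p in zip("st",ps):
    save(p,n+"0.png"); print(n,np.array(p["cam_to_world"])[:3,3],np.array(p["cam_to_world"])[:3,2])
    for l,z in Z.items():
        r=manip.landmark_of(p,l)[:1]
        if r: print(l,r[0]["location"],r[0]["confidence"],atz(p,r[0]["location"],z))
print(manip.sense()["position"],manip.grasp_offset)
cv2.imwrite("pics/both.png",np.hstack([cv2.resize(p["image"][:,:,::-1],(400,300)) for p in ps]))
E
```

```text
s [-0.02537646  0.67384024  1.03804036] [ 0.4421416  -0.55246973 -0.70660314]
shaker [288.8, 288.7] 0.78 [0.5915 0.073  0.    ]
platform [413.8, 220.8] 0.49 [ 0.4065 -0.3388  0.092 ]
stop_rail [412.3, 221.8] 0.6 [ 0.401  -0.3156  0.107 ]
tube_rack [298.2, 270.9] 0.63 [0.5597 0.0594 0.092 ]
rack_front [306.2, 252.6] 0.74 [0.5371 0.0462 0.172 ]
rack_far_edge [292.1, 266.9] 0.85 [0.584  0.0586 0.092 ]
bar_front [318.6, 277.6] 0.6 [0.486  0.0561 0.112 ]
bottle [319.9, 239.3] 0.77 [ 0.6528 -0.156   0.    ]
beaker [292.9, 268.1] 0.7 [0.6378 0.0011 0.    ]
t [ 0.27283255 -0.01962416  1.47471293] [ 0.2136385  -0.01394826 -0.9768132 ]
shaker [280.6, 238.7] 0.63 [0.5884 0.0765 0.    ]
platform [280.9, 230.2] 0.91 [0.5893 0.0688 0.092 ]
stop_rail [270.9, 177.3] 0.93 [0.717  0.0859 0.107 ]
tube_rack [286.9, 246.2] 0.66 [0.5497 0.0565 0.092 ]
rack_front [288.0, 248.1] 0.76 [0.5293 0.0498 0.172 ]
rack_far_edge [287.3, 235.5] 0.89 [0.5755 0.0543 0.092 ]
bar_front [288.9, 277.4] 0.83 [0.4724 0.0543 0.112 ]
bottle [375.8, 207.6] 0.58 [ 0.6544 -0.1698 -0.    ]
beaker [178.6, 256.6] 0.61 [0.5584 0.3337 0.    ]
[ 0.17007496 -0.62737509  0.22258007] 0.0187
```

View pics/t0.png

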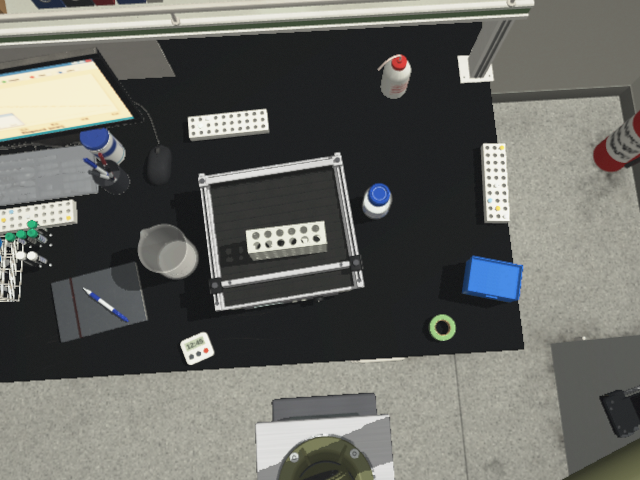

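View pics/s0.png

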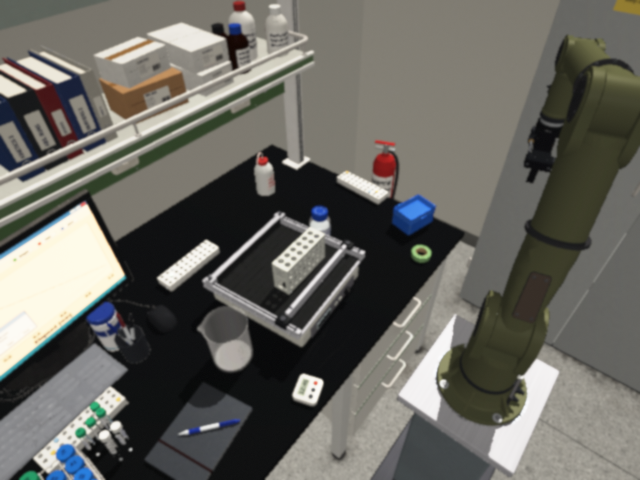

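The top view shows the rack at (287,240), the bar at (288,274) and the back rail at (270,170). All match the landmarks. Next I'll get the rack's yaw and the tool's heading.

```bash
python3 - <<'E'
from h import *
from scipy.spatial.transform import Rotation as R
p=manip.camera("top")
def edges(l,zt,zb):
    r=manip.trace(p,l)[0];m=r["pixels"];print(l,r["confidence"],r["extent"])
    c=np.where(m.any(0))[0];c=c[len(c)//8:-len(c)//8]
    for nm,rows,z in(("back",m[:,c].argmax(0)-.5,zt),("front",479.5-m[::-1][:,c].argmax(0),zb)):
        P=np.array([atz(p,(u,v),z) for u,v in zip(c,rows)])
        k=np.polyfit(P[:,1],P[:,0],1);r=P[:,0]-np.polyval(k,P[:,1]);g=abs(r)<.004;k=np.polyfit(P[g,1],P[g,0],1)
        print(nm,"yaw",round(float(-np.arctan(k[0])),3),"mid",P.mean(0).round(4),g.mean().round(2),"y range",atz(p,(c[0],rows[0]),z)[1],atz(p,(c[-1],rows[-1]),z)[1])
edges("tube_rack",.187,.092)
edges("clamp_bar",.128,.128)
edges("shaker",.092,.092)
s=manip.sense();print(R.from_quat(s["ee_rot"]).as_matrix().round(3),s["force"])
E
```

```text
tube_rack 0.66 [285.6, 243.5, 78.4, 38.0]
back yaw 0.055 mid [0.5774 0.0499 0.187 ] 1.0 y range 0.1154 -0.0158
front yaw 0.065 mid [0.5274 0.0584 0.092 ] 1.0 y range 0.128 -0.0112
clamp_bar 0.82 [285.1, 275.2, 159.9, 40.1]
back yaw 0.101 mid [0.488  0.0624 0.128 ] 1.0 y range 0.1939 -0.0697
front yaw 0.098 mid [0.4687 0.0633 0.128 ] 1.0 y range 0.1944 -0.0683
shaker 0.89 [280.4, 232.2, 163.9, 155.8]
back yaw 0.099 mid [0.7532 0.0634 0.092 ] 0.94 y range 0.2146 -0.0861
front yaw 0.078 mid [0.4161 0.0786 0.092 ] 0.86 y range 0.2222 -0.0661
[[ 0.965  0.262 -0.   ]
 [ 0.262 -0.965 -0.   ]
 [-0.     0.    -1.   ]] [ 0.41264278  0.0024607  -0.50957002]
```

>>> move_arm([
  [0.087, [0.038, 0.038, 0.01], -0.02],
  [0.087, [0.038, 0.038, 0.01], -0.02],
  [0.087, [0.038, 0.038, 0.01], -0.02],
  [0.087, [0.038, 0.038, 0.01], -0.02],
  [0.087, [0.038, 0.038, 0.01], -0.02],
  [0.087, [0.038, 0.038, 0], -0.02],
  [0.087, [0.01, 0.055, 0], -0.02],
  [0.087, [0.01, 0.055, 0], -0.02],
  [0.087, [0.01, 0.055, 0], -0.02],
  [0.087, [0.01, 0.055, 0], -0.02],
])

```text
clock: 2.45
position: [0.4418, -0.1682, 0.2743]
ee_rot: [1.0, 0.024, 0.001, 0.002]
force: [1.6, -0.1, -0.2]
gripper_width: 0.998
```

>>> move_arm([
  [0.087, [0.009, 0.05, 0], 0.012],
  [0.087, [0.009, 0.05, 0], 0],
  [0.087, [0.009, 0.05, 0], 0],
  [0.087, [0.009, 0.04, 0], 0],
  [0.087, [0.009, 0.028, 0], 0],
  [0.087, [0, 0, -0.03], 0],
  [0.087, [0, 0, -0.03], 0],
  [0.087, [0, 0, -0.03], 0],
  [0.087, [0, 0, -0.015], 0],
  [0.087, [0, 0, 0], 0],
])

```text
clock: 3.7
position: [0.4883, 0.0646, 0.1705]
ee_rot: [0.999, 0.036, 0.006, 0.003]
force: [-0.3, 0.3, 0.0]
gripper_width: 0.999
```

```bash
python3 - <<'E'
from h import *
a,b=manip.camera("scene"),manip.camera("top")
s=manip.sense();print(s["position"],s["force"])
crop=lambda p,u,v:cv2.resize(p["image"][v-75:v+75,u-65:u+65,::-1],(390,450),interpolation=cv2.INTER_CUBIC)
cv2.imwrite("pics/c1.png",np.hstack([crop(a,300,260),crop(b,285,240)]))
E
```

```text
[0.48929519 0.06476186 0.17180527] [ 0.3070535  -0.16492725 -0.21191105]
```

View pics/c1.png

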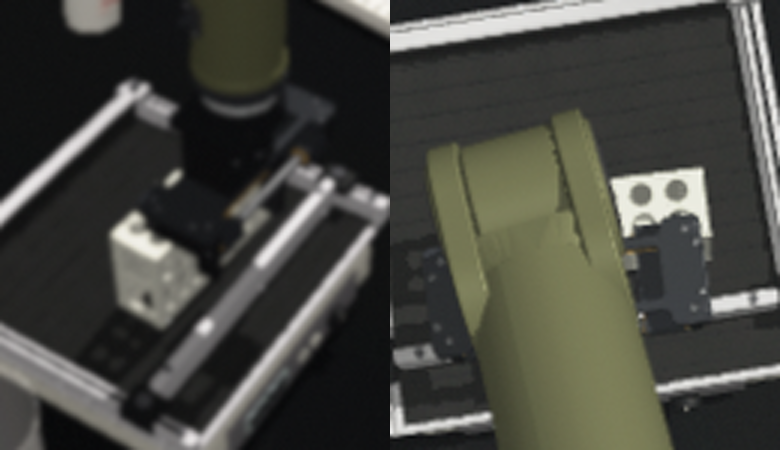

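The fingers sit between the bar and the rack and aren't touching either. Now I'll push.

>>> move_arm([
  [0.087, [0, -0.01, -0.004], -0.01],
  [0.087, [0.01, 0, 0], 0],
  [0.087, [0.01, 0.001, 0], 0],
  [0.087, [0.008, 0, 0], 0],
  [0.087, [0.008, 0.001, 0], 0],
  [0.087, [0.008, 0, 0], 0],
  [0.087, [0.008, 0.001, 0], 0],
  [0.087, [0.007, 0, 0], 0],
  [0.087, [0.007, 0.001, 0], 0],
  [0.087, [0.003, 0, 0], 0],
])

```text
clock: 5.05
position: [0.5656, 0.0583, 0.17]
ee_rot: [0.999, 0.03, 0.01, 0.003]
force: [0.7, 1.0, 0.6]
gripper_width: 1.003
```

```bash
python3 - <<'E'
from h import *
a,b=manip.camera("scene"),manip.camera("top")
s=manip.sense();print(s["position"],s["force"])
for p in(a,b):
  for l in("rack_front","rack_far_edge"):
    for r in manip.landmark_of(p,l)[:1]: print(l,r["location"],r["confidence"],atz(p,r["location"],.092))
crop=lambda p,u,v:cv2.resize(p["image"][v-75:v+75,u-65:u+65,::-1],(390,450),interpolation=cv2.INTER_CUBIC)
cv2.imwrite("pics/c2.png",np.hstack([crop(a,300,260),crop(b,285,240)]))
E
```

```text
[0.56537439 0.05812285 0.16997737] [0.01633441 0.98108535 0.28438423]
rack_front [275.5, 240.7] 0.9 [0.6973 0.0078 0.092 ]
rack_far_edge [294.1, 267.3] 0.85 [0.5783 0.0562 0.092 ]
rack_far_edge [180.6, 255.4] 0.73 [0.5432 0.307  0.092 ]
```

View pics/c2.png

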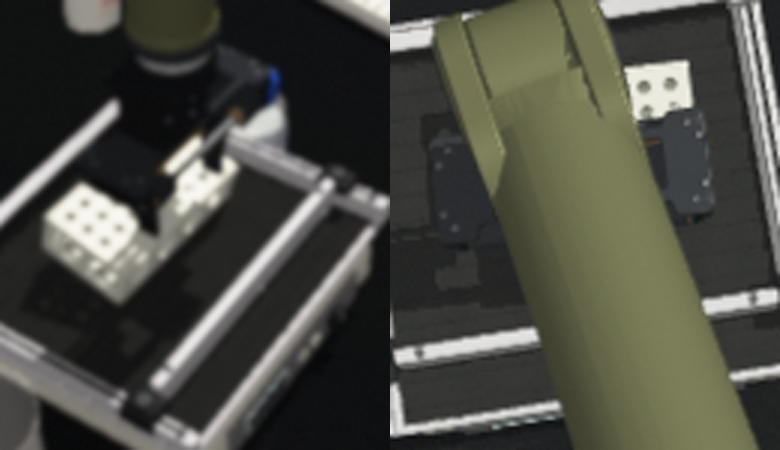

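The rack fell flat with the holes on top and the far edge barely moved. Next I'll back off and go in front of the bar.

>>> move_arm([
  [0.087, [0, 0, 0.03], 0.01],
  [0.087, [-0.02, 0, 0.01], 0.01],
  [0.087, [-0.03, -0.002, 0], 0.01],
  [0.087, [-0.03, -0.002, 0], 0.01],
  [0.087, [-0.025, -0.002, 0], 0.01],
  [0.087, [-0.015, 0, 0], 0],
  [0.087, [0, 0, 0], 0],
  [0.087, [0, 0, 0], 0],
  [0.087, [0, 0, 0], 0],
  [0.087, [0, 0, 0], 0],
])

```text
clock: 6.6
position: [0.4418, 0.0521, 0.2116]
ee_rot: [0.998, 0.056, 0.011, 0.004]
force: [-0.0, -0.5, 0.6]
gripper_width: 0.999
```

```bash
python3 - <<'E'
from h import *
a,b=manip.camera("scene"),manip.camera("top")
s=manip.sense();print(s["position"],s["ee_rot"],s["force"])
for p in(a,b):
  for l,z in(("bar_front",.112),("rack_front",.143),("rack_far_edge",.092),("stop_rail",.107)):
    for r in manip.landmark_of(p,l)[:1]: print(l,r["location"],r["confidence"],atz(p,r["location"],z))
crop=lambda p,u,v:cv2.resize(p["image"][v-75:v+75,u-65:u+65,::-1],(390,450),interpolation=cv2.INTER_CUBIC)
cv2.imwrite("pics/c3.png",np.hstack([crop(a,300,260),crop(b,285,240)]))
E
```

```text
[0.44168297 0.05205262 0.2115754 ] [0.9983534  0.05618535 0.0107532  0.00424987] [-0.04210284 -0.62521985 -0.59791985]
bar_front [320.5, 282.7] 0.9 [0.4701 0.0674 0.112 ]
rack_front [272.0, 244.7] 0.77 [0.655  0.0623 0.143 ]
rack_far_edge [291.6, 265.0] 0.83 [0.5901 0.0538 0.092 ]
stop_rail [248.8, 248.2] 0.74 [0.727  0.0918 0.107 ]
rack_front [282.0, 193.4] 0.71 [0.6647 0.059  0.143 ]
rack_far_edge [288.3, 234.9] 0.65 [0.5768 0.0519 0.092 ]
stop_rail [270.0, 176.2] 0.88 [0.7199 0.0879 0.107 ]
```

View pics/c3.png

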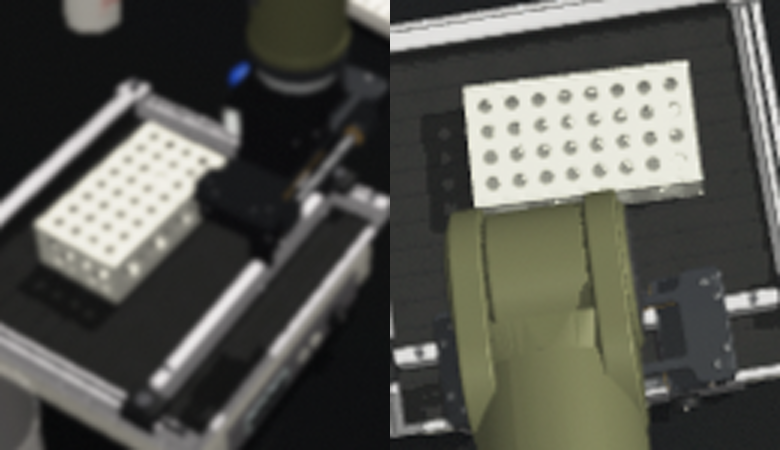

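>>> move_arm([
  [0.087, [0, 0.008, -0.03], 0],
  [0.087, [0, 0, -0.03], 0],
  [0.087, [0, 0, -0.025], 0],
  [0.087, [0, 0, -0.012], 0],
  [0.087, [0, 0, 0], 0],
  [0.087, [0.008, 0.001, 0], 0],
  [0.087, [0.008, 0.001, 0], 0],
  [0.087, [0.008, 0.001, 0], 0],
  [0.087, [0.008, 0.001, 0], 0],
  [0.087, [0.008, 0.001, 0], 0],
])

```text
clock: 8.35
position: [0.485, 0.0644, 0.1154]
ee_rot: [0.998, 0.055, 0.012, 0.006]
force: [-3.3, -0.8, 2.3]
gripper_width: 0.997
```

>>> move_arm([
  [0.087, [0.01, 0.001, -0.004], 0],
  [0.087, [0.011, 0.001, -0.001], 0],
  [0.087, [0.011, 0.001, 0], 0],
  [0.087, [0.011, 0.001, 0], 0],
  [0.087, [0.011, 0.001, 0], 0],
  [0.087, [0.011, 0.001, 0], 0],
  [0.087, [0.01, 0.001, 0], 0],
  [0.087, [0.008, 0.001, 0], 0],
  [0.087, [0.006, 0.001, 0], 0],
  [0.087, [0.004, 0, 0], 0],
])

```text
clock: 9.6
position: [0.5837, 0.0742, 0.1099]
ee_rot: [0.998, 0.054, 0.01, 0.006]
force: [-5.3, 1.1, 4.5]
gripper_width: 0.997
```

>>> move_arm([
  [0.087, [0.003, 0.0, 0], 0],
  [0.087, [0.003, 0.001, 0], 0],
  [0.087, [0.003, 0.0, 0], 0],
  [0.087, [0.002, 0, 0], 0],
  [0.087, [0.002, 0, 0], 0],
  [0.087, [0.002, 0, 0], 0],
  [0.087, [0.002, 0, 0], 0],
  [0.087, [0.002, 0, 0], 0],
  [0.087, [0.001, 0, 0], 0],
  [0.087, [0, 0, 0], 0],
])

```text
clock: 10.85
position: [0.6015, 0.076, 0.11]
ee_rot: [0.999, 0.054, 0.006, 0.006]
force: [-3.7, 0.2, 3.5]
gripper_width: 1.004
```

```bash
python3 - <<'E'
from h import *
a,b=manip.camera("scene"),manip.camera("top")
s=manip.sense();print(s["position"],s["force"])
crop=lambda p,u,v:cv2.resize(p["image"][v-75:v+75,u-65:u+65,::-1],(390,450),interpolation=cv2.INTER_CUBIC)
cv2.imwrite("pics/c4.png",np.hstack([crop(a,280,245),crop(b,285,220)]))
E
```

```text
[0.60153019 0.07596329 0.1100105 ] [-5.45798367 -0.68662943  3.40748918]
```

View pics/c4.png

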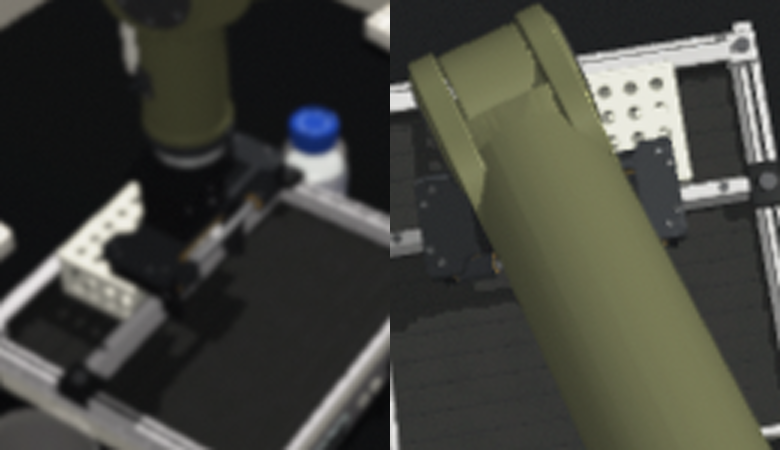

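>>> move_arm([
  [0.087, [0.0015, 0, 0], 0],
  [0.087, [0.0015, 0, 0], 0],
  [0.087, [0.0015, 0, 0], 0],
  [0.087, [0.0015, 0, 0], 0],
  [0.087, [0.0015, 0, 0], 0],
  [0.087, [0.0015, 0, 0], 0],
  [0.087, [0.0015, 0, 0], 0],
  [0.087, [0.0015, 0, 0], 0],
  [0.087, [0.0015, 0, 0], 0],
  [0.087, [0.0015, 0, 0], 0],
])

```text
clock: 12.2
position: [0.6015, 0.076, 0.1102]
ee_rot: [0.999, 0.052, -0.011, 0.008]
force: [-8.9, -0.2, 6.0]
gripper_width: 1.001
```

>>> move_arm([
  [0.087, [0.003, 0, 0], 0],
  [0.087, [0.004, 0, 0], 0],
  [0.087, [0.005, 0, 0], 0],
  [0.087, [0.006, 0, 0], 0],
  [0.087, [0.007, 0.001, 0], 0],
  [0.087, [0.008, 0.001, 0], 0],
  [0.087, [0.008, 0.001, 0], 0],
  [0.087, [0.008, 0.001, 0], 0],
  [0.087, [0.008, 0.001, 0], 0],
  [0.087, [0.008, 0.001, 0], 0],
])

```text
clock: 13.45
position: [0.5997, 0.0755, 0.1111]
ee_rot: [0.994, 0.053, -0.089, 0.023]
force: [-24.4, -4.8, 15.6]
gripper_width: 0.997
```

It's hard against the rail at 24 N. Now I'll back off straight, rise and look.

>>> move_arm([
  [0.087, [-0.01, -0.001, 0], 0],
  [0.087, [-0.02, -0.002, 0], 0],
  [0.087, [-0.03, -0.003, 0], 0],
  [0.087, [-0.01, 0, 0.03], 0],
  [0.087, [0, 0, 0.05], 0],
  [0.087, [0, -0.03, 0.05], 0],
  [0.087, [-0.01, -0.055, 0.02], 0],
  [0.087, [-0.02, -0.055, 0], 0],
  [0.087, [-0.02, -0.055, 0], 0],
  [0.087, [-0.01, -0.055, 0], 0],
])

```text
clock: 14.7
position: [0.4783, -0.1844, 0.2651]
ee_rot: [0.995, 0.059, -0.07, 0.025]
force: [1.3, 0.2, -0.3]
gripper_width: 1.005
```

>>> move_arm([
  [0.087, [-0.005, -0.055, 0], 0],
  [0.087, [0, -0.055, 0], 0],
  [0.087, [-0.01, -0.04, 0], 0],
  [0.087, [-0.02, -0.04, 0], 0],
  [0.087, [-0.03, -0.04, 0], 0],
  [0.087, [-0.03, -0.03, 0], 0],
  [0.087, [0, 0, 0], 0],
  [0.087, [0, 0, 0], 0],
  [0.087, [0, 0, 0], 0],
  [0.087, [0, 0, 0], 0],
])

```text
clock: 15.95
position: [0.3854, -0.4655, 0.2657]
ee_rot: [0.996, 0.057, -0.058, 0.036]
force: [-0.2, -0.6, -0.6]
gripper_width: 1.002
```

```bash
python3 - <<'E'
from h import *
a,b=manip.camera("scene"),manip.camera("top")
s=manip.sense();print(s["position"],s["force"])
P={}
for l,z in(("bar_front",.112),("rack_front",.143),("rack_far_edge",.092),("stop_rail",.107),("platform",.092),("beaker",0),("bottle",0)):
    for r in manip.landmark_of(b,l)[:1]: P[l]=atz(b,r["location"],z);print(l,r["confidence"],P[l])
print("rail-bar",np.linalg.norm((P["stop_rail"]-P["bar_front"])[:2]),"want .109")
crop=lambda p,u,v:cv2.resize(p["image"][v-75:v+75,u-65:u+65,::-1],(390,450),interpolation=cv2.INTER_CUBIC)
cv2.imwrite("pics/c5.png",np.hstack([crop(a,280,245),crop(b,285,210)]))
E
```

```text
[ 0.38526713 -0.46551295  0.26567944] [-0.15994797 -0.57306218  0.07692021]
bar_front 0.72 [ 0.4449 -0.4042  0.112 ]
rack_front 0.65 [0.7015 0.0688 0.143 ]
stop_rail 0.88 [0.7149 0.0843 0.107 ]
platform 0.94 [0.5952 0.0671 0.092 ]
beaker 0.82 [0.5519 0.3318 0.    ]
bottle 0.7 [ 0.6621 -0.165   0.    ]
rail-bar 0.5581507412876919 want .109
```

View pics/c5.png

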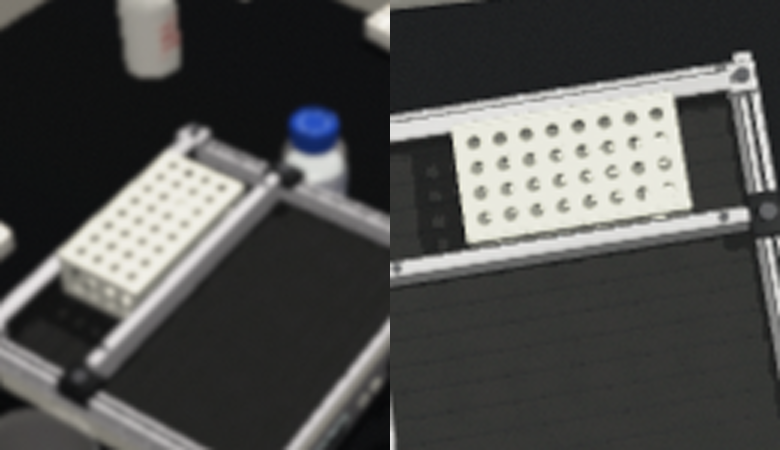

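The rack lies flat between bar and rail with the large holes on top, and its edges are parallel to both (slopes about -0.14). I'll measure the bar position as a last check.

```bash
python3 - <<'E'
from h import *
p=manip.camera("top")
def edge(l,z,front,lim=None):
    r=manip.trace(p,l)[0];m=r["pixels"];c=np.where(m.any(0))[0]
    if lim: c=np.arange(*lim)
    else: c=c[len(c)//6:-len(c)//6]
    rows=479.5-m[::-1][:,c].argmax(0) if front else m[:,c].argmax(0)-.5
    P=np.array([atz(p,(u,v),z) for u,v in zip(c,rows)]);k=np.polyfit(P[:,1],P[:,0],1)
    print(l,"front" if front else "back",r["confidence"],"yaw",(-np.arctan(k[0])).round(3),"x at y=.075",np.polyval(k,.075).round(4))
edge("clamp_bar",.128,True);edge("clamp_bar",.128,False)
edge("tube_rack",.143,False);edge("tube_rack",.143,True)
r=manip.landmark_of(p,"stop_rail")[0];print(atz(p,r["location"],.107))
s=manip.landmark_of(manip.camera("scene"),"bar_front");print(s[:1])
E
```

```text
clamp_bar front 0.87 yaw 0.101 x at y=.075 0.6037
clamp_bar back 0.87 yaw 0.102 x at y=.075 0.6227
tube_rack back 0.56 yaw 0.102 x at y=.075 0.7199
tube_rack front 0.56 yaw 0.094 x at y=.075 0.6188
[0.7204 0.0881 0.107 ]
[{'location': [279.7, 259.3], 'confidence': 0.68}]
```

```bash
python3 -c "
from station import manip
print(manip.job_done())"
```

```text
the job is handed in; nothing more can be done
None
```

The rack now lies flat on the shaker's platform with the 11 mm holes on top, held between the clamp bar and the back rail. I handed the job in at about 16 s on the robot's clock.

- **Tipping:** I pushed it over with the two open fingertips just below its upper edge. It fell clear of the back rail.
- **Clamping:** I then pushed the bar from the front until it stopped moving, reaching about 24 N, and backed the arm away from everything.
- **Square:** In the last top picture the bar is at a yaw of 0.101–0.102 rad. The rack's back edge is at 0.102 rad and its front edge at 0.094 rad.
- **Snug:** The rack's back edge is at x ≈ 0.720 m, level with the rail face at 0.720 m. The bar reads about 0.160, against the 0.162 expected; I worked that out from pictures, so it's good to a few millimetres.
- **Bystanders:** The bottle and beaker are within about 1 cm of where they were first measured, which is within the spread of the networks' readings. The timer, tips and tape were not re-measured, and the arm was not lowered near them.

Two readings disagreed:
- **Bar landmark:** In the second-to-last check the network placed the front of the bar on the gripper, so I discarded it and used the bar's outline instead.
- **Tool tilt:** The tool leaned by about 0.18 rad during the final hard push, but the bar stayed square.

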